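Clip the push block into its parking cradle

ROBOT

A 6-joint arm with a two-finger parallel gripper is mounted at the origin on the work surface. World frame = base frame: x ahead of the robot, y to its left, z up, the work surface at z = 0. Lengths are in m, angles in rad, forces in N, time in s.
With the tool pointing down it reaches from about 0.3 to 0.775 m from the base axis. Payload 14.6 kg.
Tool frame: the origin (TCP) lies on the mounting face of the last link; the fingertips stand 199 mm ahead of it and the grasp point (between the pads) lies 180 mm ahead of it (bot.tcp_to_grasp is the distance from the TCP to the grasp point, in m); x points along the fingers, z is the direction in which the jaws open and shut, and the axes are right-handed (so a half turn about x gives the same grasp; the last joint's range is limited). The gripper opens to 94 mm and grips with 3 to 60 N. Pads are 16 mm wide; open, the fingers measure 119 mm over their backs; the gripper's body (75 mm by 177 mm) begins 78 mm behind the grasp point.
Start: joints at [-1.342, 0.3, 1.521, -0, 1.321, -0.067], TCP at [0.16, -0.526, 0.405] pointing down, gripper open.
Joint ranges: [-3.03, 3.03], [-0.79, 2.21], [0.23, 2.52], [-1.04, 4.18], [0, 3.07], [-2.55, 2.55]. Speed limits (rad/s): [2.22, 2.22, 2.57, 3.14, 3.14, 3.14].

INTERFACE

Orientations are given as a unit quaternion [w, x, y, z].
In Python, from bench import bot gives the robot as it stands.
- The arm moves only by the tool send_rows, never from a script. Its argument "moves" is a list of rows, each a list of 3 entries, a list of its own where there are three numbers: the shift along the tool's x, y, z in cm, then the turn about the tool's x in degrees, then the finger opening in cm, from 0 to 9.4. A call has 1 to 12 rows; each row is the pose to reach, as a shift and turn from the pose commanded when the call began, along the tool's axes at that moment; what a row does not reach only later rows make up. A row lasts 1/12 s, in which the tool goes at most 41.7 mm and 7.16 degrees, less where a joint would pass 70% of its speed; a pose out of reach is approached as far as the arm can. A call with a gripper value outside its range is refused whole. The fingers move at their own pace and stop on an object; the grip force is fixed at half the most. Time passes only in rows, so rows that repeat a pose let the fingers close. It gives the time, the measured TCP pose, the force and the opening at its end, in the units of the state.
- bot.read_state(): the state, without advancing time (a new reading comes with each control period).
- bot.capture(name): name is "scene" or "top" or "wrist"; returns a dict with "img" (420x560x3 uint8, red, green, blue), "fx", "fy", "cx", "cy" (pixels), "origin" and "rotation" of the camera in the world. Camera axes: x right, y down, z forward; pixel columns grow to the right and rows downward; lengths in m; the calibration is good to about 2 mm. A picture is of the moment at which its call begins. There is no depth.
- bot.sign_off(): hands the job in, once; it reports no verdict.
The state is a dict: "time_s": time; "joints": joint angles; "joint_velocities": joint speeds; "joint_torque": joint torques, N m; "ee_pos": TCP position; "tool_rot": TCP orientation; "ft_force": force on the tool from outside, world axes, zero at the start; "ft_torque": the same for the moment, N m; "width": finger opening in m.
Only numpy, scipy, OpenCV 4.12 (cv2) and the standard library are available. Lean on these libraries where they do the work, as an engineer would, in place of code of your own. Each camera call takes 0.05 s, during which the arm holds its last target.

TASK

Put the push block with the tall upright flat handle away in its plywood parking cradle: set it upright into the pocket, its sole's long side along the pocket's long side, and press it down past the spring catch until the sole lies flat on the cradle's floor and the catch has clicked shut over its edge. Then let go of it.

Things in the scene. Friction and masses are not known exactly. Their poses are not given: they have to be found in the camera images.
- pusher_handle (a point): Push block, loose, 0.15-0.27 kg, standing: flat sole 72 (x) x 90 (y) x 14 mm; upright flat handle in its middle, 20 (x) x 40 (y) mm, 100 tall; 114 mm overall. Same either way round. Point: where to grip the handle, on its axis, 84 mm above the underside, 30 below the top; z up. Grip across the 20 mm. Do not mistake for it: a larger block with a round knob, a low block with no handle.
- cradle_floor (a point): Plywood parking cradle, fixed. Point: centre of the pocket's floor, 6 mm above the bench; x across the pocket towards the catch, z up. Pocket 92 (x) x 110 (y) mm; its walls flare outwards to 29 mm above the floor, to 60 mm from the centre in x and 69 mm in y. The steel spring catch stands in the middle of its +x side. With the block seated, pusher_handle is 84 mm above this point.
- catch (a joint): Slide of the spring catch, m: 0 = shut (at rest), up to 0.027 as the sole's edge pushes it away (+x). 30 mm wide; shut, its tip is 22 mm from the pocket's centre, 20 mm above the floor (some 3 mm over the seated sole's top); its sloping face rises to 52 mm out, 56 mm up. Spring 2 N + 100 N/m: pressing past takes 3 to 8 N, more than the block's weight; shuts by itself when the sole is down.
There are look-alikes about, which are no part of the job. What is shaped like the part that bears pusher_handle but purple or red is not meant.

How it is judged:
By the outcome, as a careful person would: the job done as asked, in the order asked, and still so for the second after the job is handed in, with the robot touching nothing.
It also fails if it takes over 35 s, if anything falls off the work surface, if the arm or the gripper's body presses on something with over 40 N, if the wrist force passes 120 N, or if a joint passes its speed limit or range.

## Working session

There is one attempt and no reset: what is moved stays moved. The work goes in short steps, Python scripts to look and compute and a tool call to move; the robot and the scene stay as the last step left them, time stands still between calls to the robot, and variables do not carry over. Pictures are saved under pics/ and viewed, and the job is handed in when it is done.

Besides the shell and the picture viewer there is one more tool, called after "Call:" as name(argument=value, ...) on one line, values as JSON. send_rows: Moves the arm, as the interface text tells. Its arguments: {"type":"object","properties":{"moves":{"type":"array","items":{"type":"array"}}},"required":["moves"]}

```bash
mkdir -p pics; cat > h.py <<'E'
import numpy as np, cv2, json
from bench import bot
def cap(n,fn):
    c=bot.capture(n); cv2.imwrite('pics/'+fn+'.png',c['img'][:,:,::-1])
    np.savez('pics/'+fn+'.npz',**{k:np.array(c[k]) for k in c}); return c
def load(fn): return dict(np.load('pics/'+fn+'.npz'))
def ray(c,u,v):
    d=np.array([(u-c['cx'])/c['fx'],(v-c['cy'])/c['fy'],1.]); return np.array(c['origin']),np.array(c['rotation'])@d
def onz(c,u,v,z):
    o,d=ray(c,u,v); return o+d*(z-o[2])/d[2]
def proj(c,p):
    q=np.array(c['rotation']).T@(np.array(p)-c['origin']); return q[0]/q[2]*c['fx']+c['cx'],q[1]/q[2]*c['fy']+c['cy']
E
python3 - <<'E'
from h import *
for n in ['scene','top','wrist']:
    c=cap(n,n+'0'); print(n,c['origin'],c['rotation'],c['fx'])
s=bot.read_state(); print(s)
E
```

```text
scene [1.24302698 0.29411201 0.84414226] [-0.24585379  0.57378902  0.72235531 -0.29753132] 414.754701239297
top [0.40243414 0.12850651 1.0891048 ] [-0.02063005  0.71183983 -0.70176348  0.01965906] 475.1004352701508
wrist [ 0.22494873 -0.50743017  0.38583486] [ 0.09384246  0.79816004 -0.59095758 -0.07002345] 303.25579166300776
{'time_s': 0.15, 'joints': array([-1.34161156e+00,  3.00336892e-01,  1.52141582e+00, -4.83838541e-05,
        1.32074768e+00, -6.66524726e-02]), 'joint_velocities': array([-0.00081164,  0.00012415, -0.00230714,  0.00013971, -0.00040191,
        0.00041539]), 'joint_torque': array([ 2.22982526e-03, -5.31950927e+01, -3.52817452e+01,  7.09128077e-02,
        2.36257055e-02, -6.90937031e-05]), 'ee_pos': array([ 0.16030832, -0.52609376,  0.40422979]), 'tool_rot': array([ 0.56797702,  0.42104177,  0.56848769, -0.4206515 ]), 'ft_force': array([-0.00955166,  0.01554246,  0.30242372]), 'ft_torque': array([-0.03304794,  0.0228298 , -0.04541554]), 'width': 0.09402376721784922}
```

```bash
cat >> h.py <<'E'
from scipy.spatial.transform import Rotation as R
def Q(q): q=np.array(q); return R.from_quat(np.r_[q[1:],q[0]]).as_matrix()
_cap=cap
def cap(n,fn):
    c=_cap(n,fn); c['rotation']=Q(c['rotation']); return c
_load=load
def load(fn):
    c=_load(fn); c['rotation']=Q(c['rotation']); return c
E
```

```text
(no output)
```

View pics/scene0.png

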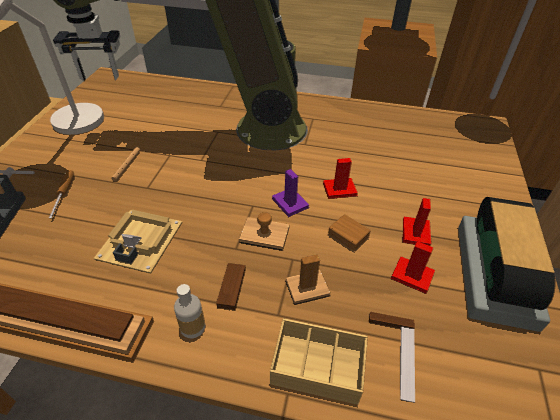

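View pics/top0.png

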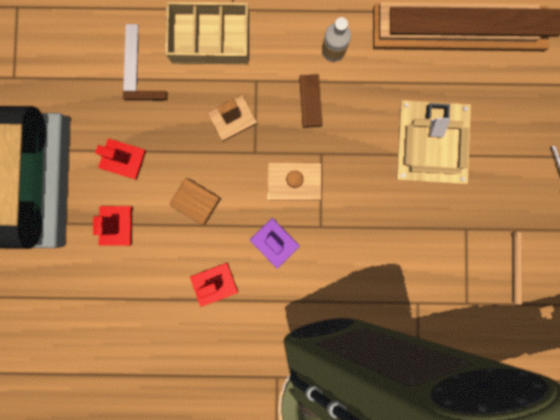

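View pics/wrist0.png

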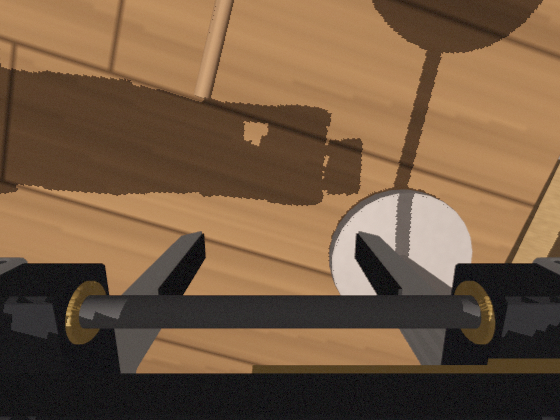

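The target is the wooden block with the brown flat handle, at top px (232,117) and scene px (307,275). The cradle is at top px (435,142), with its catch on the upper side, around (438,120). Next I'll enlarge both.

```bash
python3 - <<'E'
from h import *
c=load('top0'); im=c['img'][:,:,::-1]; s=load('scene0')['img'][:,:,::-1]
a=cv2.resize(im[85:150,195:275],(400,325),interpolation=cv2.INTER_CUBIC)   # x5
b=cv2.resize(im[92:192,390:480],(360,400),interpolation=cv2.INTER_CUBIC)  # x4
d=cv2.resize(s[245:310,275:340],(325,325),interpolation=cv2.INTER_CUBIC)
e=cv2.resize(s[200:275,90:190],(400,300),interpolation=cv2.INTER_CUBIC)
o=np.zeros((600,800,3),np.uint8);o[:325,:400]=a[:, :400];o[:400,400:760]=b
cv2.imwrite('pics/z1.png',o)
o=np.zeros((330,760,3),np.uint8);o[:325,:325]=d;o[:300,340:740]=e
cv2.imwrite('pics/z2.png',o)
for u,v in [(232,117)]: print(onz(c,u,v,.014))
for u,v in [(435,142)]: print(onz(c,u,v,.03))
print(R.from_matrix(c['rotation']).as_matrix())
E
```

```text
[0.65002194 0.24571315 0.014     ]
[ 0.59592431 -0.21342469  0.03      ]
[[ 1.42830896e-02 -9.98275255e-01  5.69430253e-02]
 [-9.99897524e-01 -1.42048490e-02  1.77856111e-03]
 [-9.66626473e-04 -5.69625934e-02 -9.98375845e-01]]
```

View pics/z1.png

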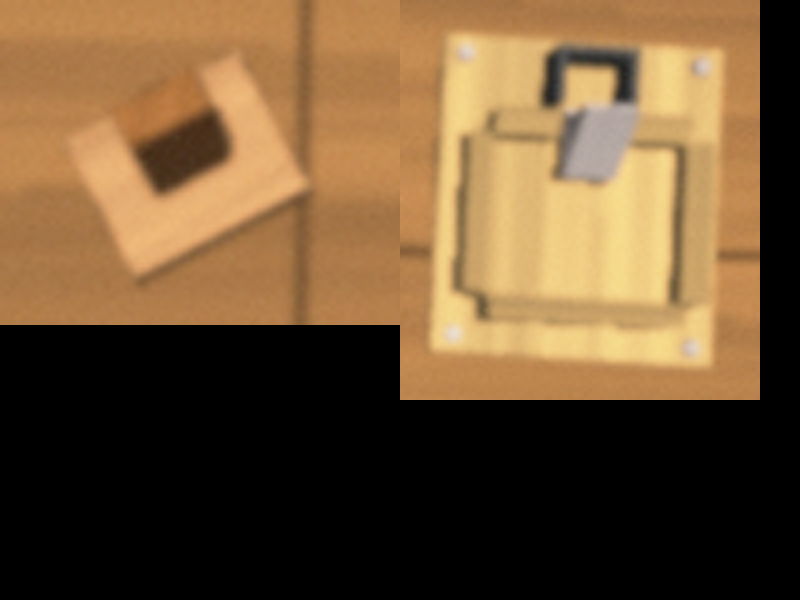

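View pics/z2.png

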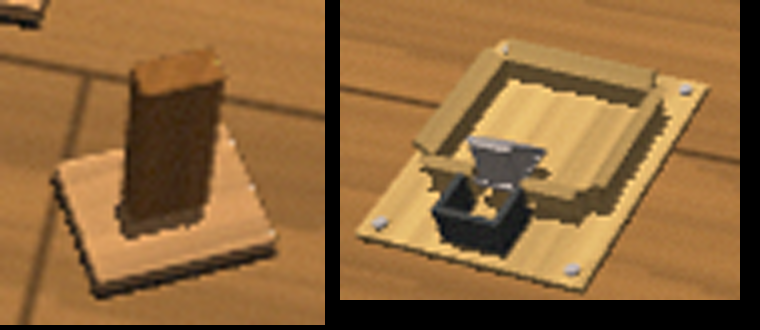

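```bash
python3 - <<'E'
from h import *
c=load('top0'); s=load('scene0')
def T(x,y,k,u0,v0): return u0+(x+.5)/k-.5, v0+(y+.5)/k-.5
sc=[T(x,y,5,195,85) for x,y in [(68,138),(238,52),(310,188),(137,280)]]
P=np.array([onz(c,*p,.014) for p in sc]); print('sole',P.round(4)); print('ctr',P.mean(0),'sides',np.linalg.norm(P-np.roll(P,-1,0),axis=1))
for a,b in [(0,1),(3,2),(3,0),(2,1)]:
    d=P[b]-P[a]; print(np.degrees(np.arctan2(d[1],d[0])))
# scene sole
sc=[T(x,y,5,275,245) for x,y in [(53,168),(225,128),(275,236),(97,288)]]
P=np.array([onz(s,*p,.014) for p in sc]); print('scene sole',P.round(4),P.mean(0),np.linalg.norm(P-np.roll(P,-1,0),axis=1))
ht=[T(x,y,5,275,245) for x,y in [(134,68),(213,48),(223,78),(132,97)]]
P=np.array([onz(s,*p,.114) for p in ht]); print('handle top',P.round(4),P.mean(0))
ht=[T(x,y,5,195,85) for x,y in [(118,121),(190,70),(212,105),(135,146)]]
P=np.array([onz(c,*p,.114) for p in ht]); print('handle top T',P.round(4),P.mean(0))
pl=[T(x,y,4,390,92) for x,y in [(448-400,33),(722-400,48),(712-400,367),(430-400,350)]]
P=np.array([onz(c,*p,.006) for p in pl]); print('plate',P.round(4),P.mean(0),np.linalg.norm(P-np.roll(P,-1,0),axis=1))
for a,b in [(0,1),(3,2),(3,0),(2,1)]:
    d=P[b]-P[a]; print(np.degrees(np.arctan2(d[1],d[0])))
pl=[T(x,y,4,90,200) for x,y in [(358-340,237),(583-340,291),(710-340,87),(500-340,42)]]
P=np.array([onz(s,*p,.006) for p in pl]); print('plate S',P.round(4),P.mean(0),np.linalg.norm(P-np.roll(P,-1,0),axis=1))
E
```

```text
sole [[0.6604 0.3005 0.014 ]
 [0.7014 0.2233 0.014 ]
 [0.6388 0.1892 0.014 ]
 [0.5952 0.2674 0.014 ]]
ctr [0.64894879 0.24510546 0.014     ] sides [0.08737114 0.07134324 0.08956298 0.07305141]
-61.97699855906888
-60.891406279965324
26.869739981560823
28.589570803774706
scene sole [[0.6456 0.188  0.014 ]
 [0.602  0.2664 0.014 ]
 [0.66   0.2993 0.014 ]
 [0.7077 0.2223 0.014 ]] [0.65383243 0.24397887 0.014     ] [0.08965551 0.0666177  0.09062764 0.07091384]
handle top [[0.6555 0.2248 0.114 ]
 [0.6358 0.2576 0.114 ]
 [0.6519 0.2646 0.114 ]
 [0.6718 0.2269 0.114 ]] [0.6537372  0.24345303 0.114     ]
handle top T [[0.6438 0.2638 0.114 ]
 [0.6657 0.2343 0.114 ]
 [0.6511 0.2249 0.114 ]
 [0.6334 0.2566 0.114 ]] [0.64852241 0.24490914 0.114     ]
plate [[ 0.6974 -0.1445  0.006 ]
 [ 0.6908 -0.3026  0.006 ]
 [ 0.5059 -0.2954  0.006 ]
 [ 0.5134 -0.1342  0.006 ]] [ 0.60188376 -0.21916355  0.006     ] [0.15824563 0.18505071 0.1613457  0.18428592]
-92.37607815438587
-92.65444460318874
-3.2108059312865036
-2.248066946312186
plate S [[ 0.6934 -0.3006  0.006 ]
 [ 0.6998 -0.1431  0.006 ]
 [ 0.5166 -0.1336  0.006 ]
 [ 0.5097 -0.296   0.006 ]] [ 0.60490553 -0.21833488  0.006     ] [0.15767194 0.18344412 0.16254008 0.1836892 ]
```

```bash
cat >> h.py <<'E'
def plan(xy,z_grasp,yaw):
    """shift (cm, tool axes) and turn (deg) bringing the tool-down grasp point to xy,z with jaw axis along yaw(deg, mod 180)"""
    s=bot.read_state(); M=Q(s['tool_rot']); p=np.array(s['ee_pos'])
    t=np.array([xy[0],xy[1],z_grasp+bot.tcp_to_grasp]); sh=M.T@(t-p)*100
    cur=np.degrees(np.arctan2(M[1,2],M[0,2]))
    dw=(yaw-cur+90)%180-90
    print('tool x',M[:,0].round(4),'jaw yaw',round(cur,2),'j',s['joints'].round(3),'p',p.round(4))
    print('shift cm',sh.round(2),'turn about tool x',round(-dw,2),'alt',round(-dw+180*np.sign(dw),2),'t',s['time_s'],'F',s['ft_force'].round(2),'w',round(s['width'],4))
E
python3 - <<'E'
from h import *
plan((.53,-.22),.225,-2.6)
plan((.651,.2445),.225,28)
E
```

```text
tool x [-3.e-04  9.e-04 -1.e+00] jaw yaw -73.05 j [-1.342  0.3    1.521 -0.     1.321 -0.067] p [ 0.1603 -0.5261  0.4042]
shift cm [ -0.1   44.29 -18.5 ] turn about tool x -70.45 alt 109.55 t 0.15 F [-0.01  0.02  0.3 ] w 0.094
tool x [-3.e-04  9.e-04 -1.e+00] jaw yaw -73.05 j [-1.342  0.3    1.521 -0.     1.321 -0.067] p [ 0.1603 -0.5261  0.4042]
shift cm [-6.000e-02  6.940e+01 -5.941e+01] turn about tool x 78.95 alt -101.05 t 0.15 F [-0.01  0.02  0.3 ] w 0.094
```

Call:
send_rows(moves=[[[0, 3.7, -1.5], -6, 9.4], [[0, 7.4, -3], -12, 9.4], [[0, 11, -4.6], -18, 9.4], [[0, 14.7, -6.1], -24, 9.4], [[0, 18.4, -7.7], -30, 9.4], [[0, 22, -9.2], -36, 9.4], [[0, 25.7, -10.8], -42, 9.4], [[0, 29.4, -12.3], -48, 9.4], [[0, 33, -13.9], -54, 9.4], [[0, 36.7, -15.4], -60, 9.4], [[0, 40.4, -17], -66, 9.4], [[0, 44, -18.5], -70.5, 9.4]])

```text
time_s: 1.15
ee_pos: [0.5286, -0.2191, 0.4045]
tool_rot: [0.707, 0.014, 0.707, -0.014]
ft_force: [-0.1, -0.8, -0.4]
width: 0.0945
```

```bash
python3 - <<'E'
from h import *
c=cap('wrist','w1'); print(c['origin'],c['rotation'][:,2],proj(c,(.6,-.2185,.006)))
plan((.651,.2445),.225,28)
E
```

```text
[ 0.53147088 -0.1528473   0.38620514] [-0.00850417 -0.23295639 -0.97245   ] (np.float64(335.55466468571683), np.float64(186.00308286924007))
tool x [ 7.0e-04  1.2e-03 -1.0e+00] jaw yaw -1.76 j [-4.490e-01  3.540e-01  1.451e+00  1.000e-03  1.337e+00 -4.180e-01] p [ 0.5321 -0.2154  0.4042]
shift cm [-0.05 46.34 10.47] turn about tool x -29.76 alt 150.24 t 1.2 F [ 3.61  3.37 -0.57] w 0.094
```

View pics/w1.png

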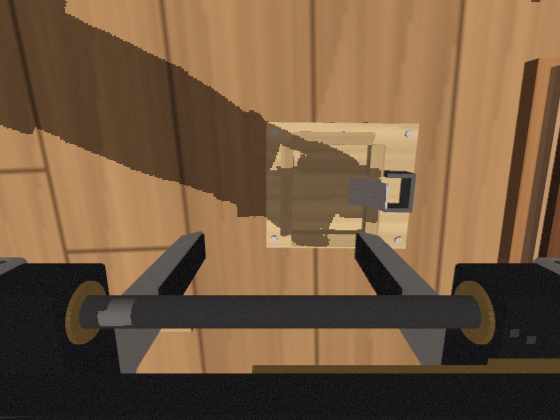

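```bash
python3 - <<'E'
from h import *
c=cap('wrist','w2'); im=c['img'][110:260,250:430,::-1]
g=cv2.resize(im,(720,600),interpolation=cv2.INTER_CUBIC)
g=np.clip(255*(g/255.)**.6,0,255).astype(np.uint8)
cv2.imwrite('pics/z3.png',g)
print(bot.read_state()['ee_pos'],c['origin'])
E
```

```text
[ 0.53009034 -0.21749701  0.40396973] [ 0.53445443 -0.14913457  0.38598335]
```

View pics/z3.png

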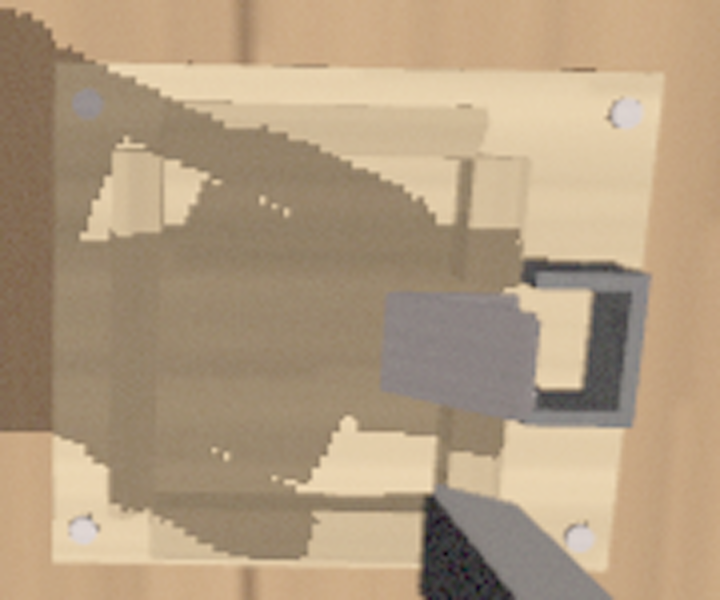

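```bash
python3 - <<'E'
from h import *
c=load('w2')
T=lambda x,y:(250+(x+.5)/4-.5,110+(y+.5)/4-.5)
for z in (.006,.035):
  for n,p in dict(UL=(162,152),UR=(458,157),LL=(157,492),LR=(437,492),P0=(57,64),P1=(663,73),P2=(607,570),P3=(53,562),tip=(383,345), wl=(110,330),wr=(528,200),wt=(300,105),wb=(250,558)).items(): print(z,n,onz(c,*T(*p),z).round(4))
Rz=np.array([[np.cos(np.radians(-2.6)),-np.sin(np.radians(-2.6))],[np.sin(np.radians(-2.6)),np.cos(np.radians(-2.6))]])
for ctr in [(.59,-.2185)]:
  g=cv2.cvtColor(np.ascontiguousarray(c['img']),cv2.COLOR_RGB2BGR); g=g
  t=load('top0'); g2=t['img'][:,:,::-1].copy()
  G=cv2.resize(g[110:260,250:430],(720,600),interpolation=cv2.INTER_CUBIC); G2=cv2.resize(g2[92:192,390:480],(540,600),interpolation=cv2.INTER_CUBIC)
  for hx,hy,z,col in [(.046,.055,.006,(0,0,255)),(.06,.069,.035,(255,0,0))]:
    W=[np.r_[Rz@np.array(q)+ctr,z] for q in [(hx,hy),(hx,-hy),(-hx,-hy),(-hx,hy)]]
    a=np.array([((u-250+.5)*4,(v-110+.5)*4) for u,v in [proj(c,w) for w in W]]).astype(int); cv2.polylines(G,[a],True,col,1)
    a=np.array([((u-390+.5)*6,(v-92+.5)*6) for u,v in [proj(t,w) for w in W]]).astype(int); cv2.polylines(G2,[a],True,col,1)
  cv2.imwrite('pics/o1.png',G); cv2.imwrite('pics/o2.png',G2)
E
```

```text
0.006 UL [ 0.5474 -0.1643  0.006 ]
0.006 UR [ 0.6384 -0.1686  0.006 ]
0.006 LL [ 0.5433 -0.2739  0.006 ]
0.006 LR [ 0.6352 -0.2767  0.006 ]
0.006 P0 [ 0.5162 -0.1372  0.006 ]
0.006 P1 [ 0.6997 -0.1454  0.006 ]
0.006 P2 [ 0.6928 -0.3058  0.006 ]
0.006 P3 [ 0.508  -0.2972  0.006 ]
0.006 tip [ 0.6165 -0.2269  0.006 ]
0.006 wl [ 0.5296 -0.2194  0.006 ]
0.006 wr [ 0.6606 -0.1824  0.006 ]
0.006 wt [ 0.5897 -0.1515  0.006 ]
0.006 wb [ 0.5737 -0.2978  0.006 ]
0.035 UL [ 0.5464 -0.1631  0.035 ]
0.035 UR [ 0.6305 -0.1671  0.035 ]
0.035 LL [ 0.5426 -0.2643  0.035 ]
0.035 LR [ 0.6275 -0.267   0.035 ]
0.035 P0 [ 0.5176 -0.1381  0.035 ]
0.035 P1 [ 0.6871 -0.1457  0.035 ]
0.035 P2 [ 0.6807 -0.2938  0.035 ]
0.035 P3 [ 0.5101 -0.2859  0.035 ]
0.035 tip [ 0.6102 -0.221   0.035 ]
0.035 wl [ 0.5299 -0.214   0.035 ]
0.035 wr [ 0.651  -0.1798  0.035 ]
0.035 wt [ 0.5855 -0.1513  0.035 ]
0.035 wb [ 0.5707 -0.2865  0.035 ]
```

View pics/o1.png

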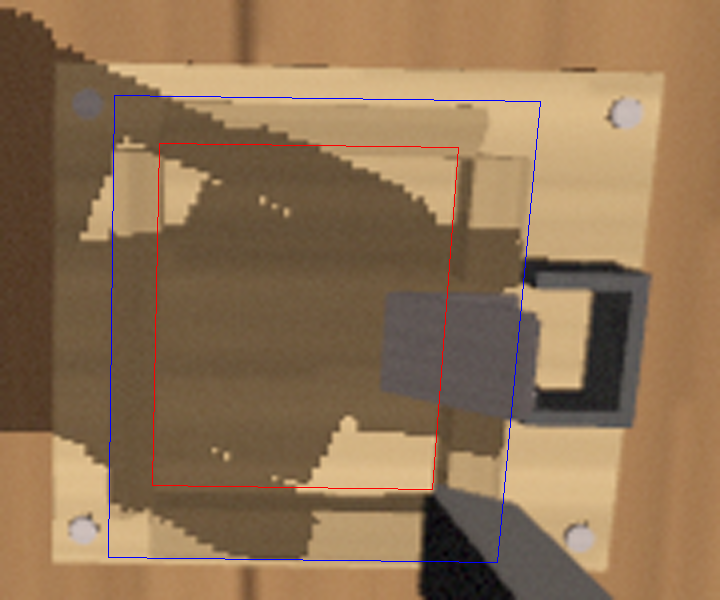

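View pics/o2.png

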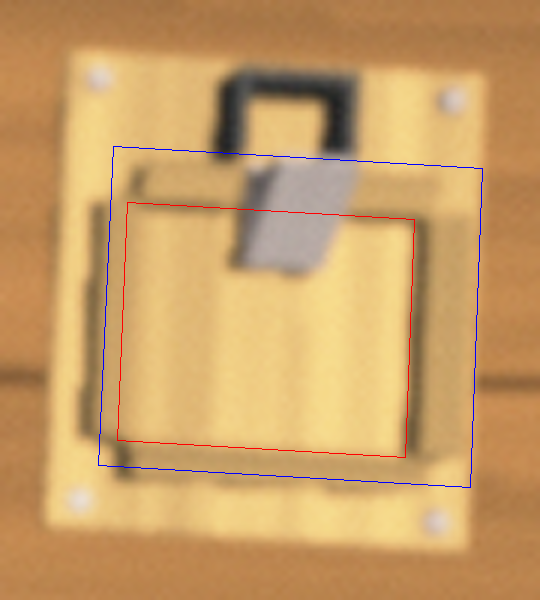

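```bash
python3 - <<'E'
from h import *
plan((.651,.2445),.225,28)
E
```

```text
tool x [-3.e-04  9.e-04 -1.e+00] jaw yaw -2.1 j [-4.530e-01  3.520e-01  1.454e+00  1.000e-03  1.336e+00 -4.170e-01] p [ 0.5301 -0.2175  0.404 ]
shift cm [-0.11 46.61 10.39] turn about tool x -30.1 alt 149.9 t 1.25 F [-0.64  0.8  -0.63] w 0.0943
```

Call:
send_rows(moves=[[[0, 4, 0.9], -3, 9.4], [[0, 8, 1.8], -6, 9.4], [[0, 12, 2.7], -9, 9.4], [[0, 16, 3.5], -12, 9.4], [[0, 20, 4.4], -15, 9.4], [[0, 24, 5.3], -18, 9.4], [[0, 28, 6.2], -21, 9.4], [[0, 32, 7], -24, 9.4], [[0, 36, 7.9], -27, 9.4], [[0, 40, 8.8], -29, 9.4], [[0, 44, 9.7], -30.5, 9.4], [[0, 47, 10.3], -30.5, 9.4]])

```text
time_s: 2.25
ee_pos: [0.6513, 0.2465, 0.4041]
tool_rot: [0.686, -0.171, 0.686, 0.171]
ft_force: [0.1, -0.0, 0.3]
width: 0.0941
```

Call:
send_rows(moves=[[[0, 0, 0], 0, 9.4], [[0, 0, 0], 0, 9.4], [[0, 0, 0], 0, 9.4]])

```text
time_s: 2.5
ee_pos: [0.6512, 0.2431, 0.4043]
tool_rot: [0.686, -0.171, 0.687, 0.17]
ft_force: [0.1, 0.8, 1.1]
width: 0.0941
```

```bash
python3 - <<'E'
from h import *
c=cap('wrist','w3'); t=cap('top','t3')
print(proj(c,(.651,.2445,.114)),proj(c,(.651,.2445,.014)))
plan((.651,.2445),.084,28)
E
```

```text
(np.float64(280.4996386477102), np.float64(207.19961997759367)) (np.float64(280.30532905889004), np.float64(188.5042749399473))
tool x [ 1.e-04 -1.e-04 -1.e+00] jaw yaw 27.84 j [ 0.304  0.638  1.033 -0.     1.47  -0.182] p [0.6512 0.2425 0.4049]
shift cm [14.05  0.19  0.07] turn about tool x -0.16 alt 179.84 t 2.6 F [-0.25  0.29 -0.52] w 0.0937
```

View pics/w3.png

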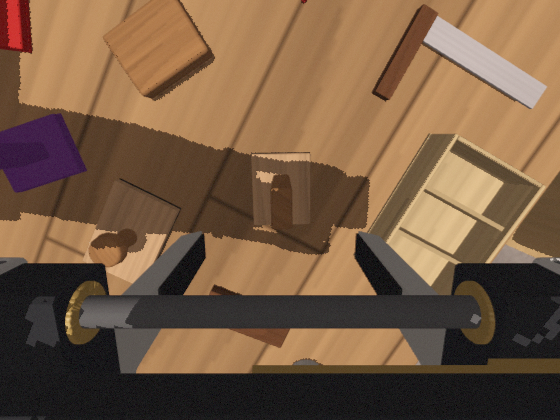

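The wrist view shows the sole at u 251–310, v 153–228. It is centred at about (281,189), against a predicted (280,188), and square to the jaws. I'll go down.

Call:
send_rows(moves=[[[2, 0.1, 0], 0, 9.4], [[5, 0.2, 0], 0, 9.4], [[8, 0.2, 0], 0, 9.4], [[11, 0.2, 0], 0, 9.4], [[13, 0.2, 0], 0, 9.4], [[14, 0.2, 0], 0, 9.4], [[14, 0.2, 0], 0, 6], [[14, 0.2, 0], 0, 4], [[14, 0.2, 0], 0, 1], [[14, 0.2, 0], 0, 1], [[14, 0.2, 0], 0, 1], [[14, 0.2, 0], 0, 1]])

```text
time_s: 3.6
ee_pos: [0.6502, 0.2459, 0.2655]
tool_rot: [0.687, -0.171, 0.686, 0.171]
ft_force: [-0.1, 1.2, 0.7]
width: 0.0574
```

Call:
send_rows(moves=[[[0, 0, 0], 0, 1], [[0, 0, 0], 0, 1], [[0, 0, 0], 0, 1], [[0, 0, 0], 0, 1], [[0, 0, 0], 0, 1]])

```text
time_s: 4.02
ee_pos: [0.6502, 0.2458, 0.2646]
tool_rot: [0.686, -0.171, 0.686, 0.171]
ft_force: [0.4, 0.0, -0.8]
width: 0.0244
```

```bash
python3 - <<'E'
from h import *
plan((.651,.2445),.084,28)
E
```

```text
tool x [-1.e-04  0.e+00 -1.e+00] jaw yaw 27.95 j [ 0.309  0.751  1.178  0.     1.212 -0.179] p [0.6502 0.2458 0.2646]
shift cm [ 0.02 -0.16  0.01] turn about tool x -0.05 alt 179.95 t 4.0167 F [ 0.39  0.05 -0.82] w 0.0244
```

Call:
send_rows(moves=[[[0, 0, 0], 0, 1], [[0, 0, 0], 0, 1], [[0, 0, 0], 0, 1], [[0, 0, 0], 0, 1]])

```text
time_s: 4.35
ee_pos: [0.6501, 0.2459, 0.2645]
tool_rot: [0.686, -0.171, 0.686, 0.171]
ft_force: [0.5, 0.0, -1.8]
width: 0.0201
```

Call:
send_rows(moves=[[[-1, 0, 0], 0, 1], [[-3, 0, 0], 0, 1], [[-6, 0, 0], 0, 1], [[-9, 0, 0], 0, 1], [[-12, 0, 0], 0, 1], [[-14, 0, 0], 0, 1], [[-14, 0, 0], 0, 1], [[-14, 0, 0], 0, 1], [[-14, 0, 0], 0, 1]])

```text
time_s: 5.1
ee_pos: [0.6501, 0.2458, 0.4027]
tool_rot: [0.685, -0.171, 0.687, 0.171]
ft_force: [-0.3, 0.2, -2.2]
width: 0.0195
```

```bash
python3 - <<'E'
from h import *
cap('scene','s4'); c=cap('wrist','w4')
plan((.5905,-.2195),.225,-2.6)
im=load('s4')['img'][150:330,180:420,::-1]; cv2.imwrite('pics/z4.png',np.hstack([cv2.resize(im,(480,360)),cv2.resize(c['img'][120:300,180:340,::-1],(320,360))]))
E
```

```text
tool x [-0.0032 -0.001  -1.    ] jaw yaw 27.95 j [ 0.309  0.641  1.035  0.     1.47  -0.179] p [0.6502 0.2458 0.4024]
shift cm [ -0.24 -38.31 -27.08] turn about tool x 30.55 alt -149.45 t 5.2 F [-1.15 -0.52 -2.79] w 0.02
```

View pics/z4.png

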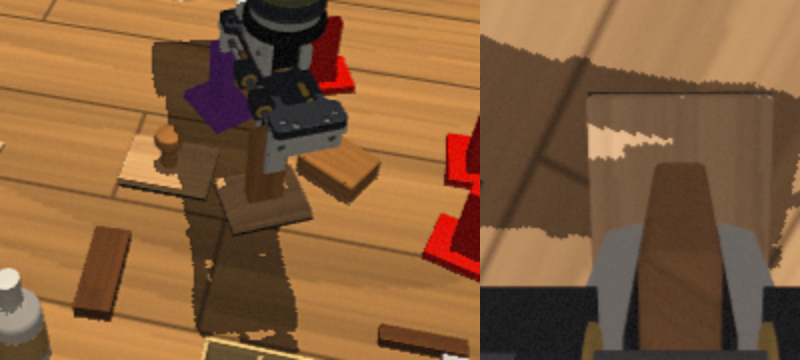

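Call:
send_rows(moves=[[[0, -2, -1.4], 2, 1], [[0, -5, -3.5], 5, 1], [[0, -8.2, -5.8], 8, 1], [[0, -11.4, -8.1], 11, 1], [[0, -14.6, -10.3], 14, 1], [[0, -17.8, -12.6], 17, 1], [[0, -21, -14.8], 20, 1], [[0, -24.2, -17.1], 23, 1], [[0, -27.4, -19.4], 26, 1], [[0, -30.6, -21.6], 28, 1], [[0, -33.8, -23.9], 30, 1], [[0, -36.2, -25.6], 30.5, 1]])

```text
time_s: 6.2
ee_pos: [0.5929, -0.1968, 0.4033]
tool_rot: [0.706, 0.017, 0.708, -0.017]
ft_force: [0.8, -0.0, -2.7]
width: 0.0198
```

Call:
send_rows(moves=[[[0, -1.2, -2.2], 0, 1], [[0, -1.2, -2.2], 0, 1], [[0, -1.2, -2.2], 0, 1], [[0, -1.2, -2.2], 0, 1]])

```text
time_s: 6.53
ee_pos: [0.5714, -0.2047, 0.404]
tool_rot: [0.707, 0.016, 0.707, -0.016]
ft_force: [-0.3, 0.2, -4.0]
width: 0.02
```

```bash
python3 - <<'E'
from h import *
t=cap('top','t5');c=cap('wrist','w5')
plan((.5905,-.2195),.225,-2.6)
cv2.imwrite('pics/z5.png',np.hstack([cv2.resize(t['img'][60:240,350:510,::-1],(400,450)),cv2.resize(c['img'][120:300,200:360,::-1],(400,450))]))
E
```

```text
tool x [-4.e-04  3.e-04 -1.e+00] jaw yaw -2.49 j [-0.403  0.428  1.348  0.     1.366 -0.36 ] p [ 0.5717 -0.2042  0.4042]
shift cm [-0.12 -1.45  1.95] turn about tool x 0.11 alt -179.89 t 6.6333 F [-0.36 -0.17 -1.83] w 0.0197
```

View pics/z5.png

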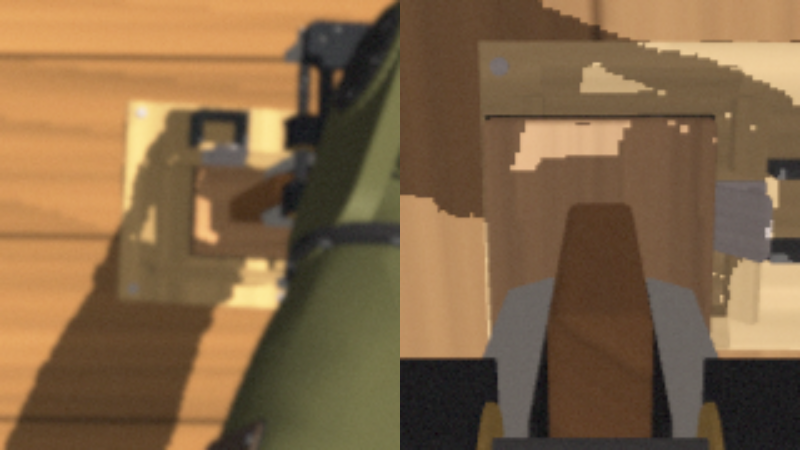

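```bash
python3 - <<'E'
from h import *
c=load('w5')
for u in (235,326):
  p=onz(c,u,120+117*.4,.2242-.07); print(p)
print('centre y', onz(c,280,120+117*.4,.154)[1]-.045)
E
```

```text
[ 0.53982376 -0.1601162   0.1542    ]
[ 0.60900207 -0.16313232  0.1542    ]
centre y -0.20662796277703283
```

Call:
send_rows(moves=[[[0, -0.7, 1], 0, 1], [[0, -1.4, 2], 0, 1], [[1, -1.4, 2], 0, 1], [[3, -1.4, 2], 0, 1], [[4, -1.4, 2], 0, 1], [[5, -1.4, 2], 0, 1], [[5, -1.4, 2], 0, 1]])

```text
time_s: 7.22
ee_pos: [0.5903, -0.2193, 0.3521]
tool_rot: [0.706, 0.016, 0.708, -0.015]
ft_force: [-0.3, 0.0, -2.5]
width: 0.0197
```

```bash
python3 - <<'E'
from h import *
c=cap('wrist','w6'); s=cap('scene','s6')
plan((.5905,-.2195),.090,-2.6)
cv2.imwrite('pics/z6.png',np.hstack([cv2.resize(s['img'][150:300,60:220,::-1],(400,375)),cv2.resize(c['img'][120:270,200:360,::-1],(400,375))]))
E
```

```text
tool x [-1.e-04  1.e-04 -1.e+00] jaw yaw -2.54 j [-0.414  0.519  1.333  0.     1.29  -0.37 ] p [ 0.5906 -0.2196  0.3548]
shift cm [ 8.44  0.01 -0.01] turn about tool x 0.06 alt -179.94 t 7.3167 F [ 0.18 -0.98 -1.48] w 0.0199
```

View pics/z6.png

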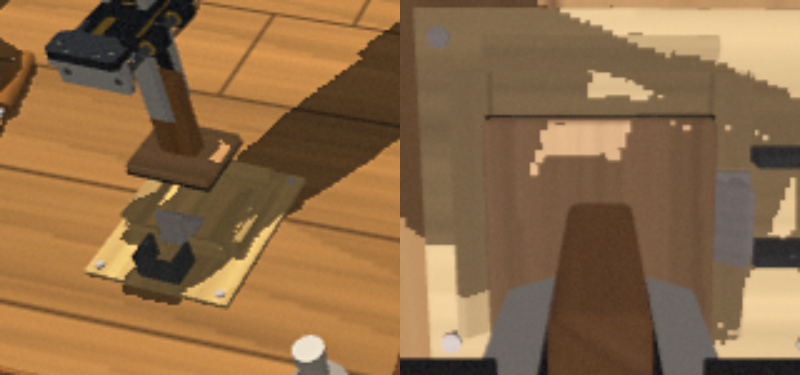

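Call:
send_rows(moves=[[[2, 0.2, 0], 0, 1], [[3.5, 0.2, 0], 0, 1], [[4.3, 0.2, 0], 0, 1], [[5, 0.2, 0], 0, 1], [[5.6, 0.2, 0], 0, 1], [[6.2, 0.2, 0], 0, 1], [[6.8, 0.2, 0], 0, 1], [[7.2, 0.2, 0], 0, 1], [[7.4, 0.2, 0], 0, 1], [[7.4, 0.2, 0], 0, 1]])

```text
time_s: 8.15
ee_pos: [0.5905, -0.2179, 0.2803]
tool_rot: [0.707, 0.016, 0.707, -0.016]
ft_force: [-4.0, 0.2, -3.2]
width: 0.0198
```

```bash
python3 - <<'E'
from h import *
plan((.5905,-.2195),.090,-2.6)
E
```

```text
tool x [-1.1e-03  2.0e-04 -1.0e+00] jaw yaw -2.56 j [-0.412  0.593  1.401 -0.     1.149 -0.367] p [ 0.5905 -0.2179  0.2803]
shift cm [ 0.99 -0.16  0.01] turn about tool x 0.04 alt -179.96 t 8.15 F [-3.95  0.16 -3.15] w 0.0198
```

Catch force is 4 N in −x, as expected. I'll press the last 10 mm gently.

Call:
send_rows(moves=[[[0.3, 0, 0], 0, 1], [[0.6, 0, 0], 0, 1], [[0.8, 0, 0], 0, 1], [[1, 0, 0], 0, 1], [[1.1, 0, 0], 0, 1], [[1.1, 0, 0], 0, 1], [[1.1, 0, 0], 0, 1]])

```text
time_s: 8.73
ee_pos: [0.5908, -0.2178, 0.2704]
tool_rot: [0.707, 0.016, 0.706, -0.016]
ft_force: [-1.9, 0.7, 5.1]
width: 0.02
```

```bash
python3 - <<'E'
from h import *
c=cap('wrist','w7'); s=cap('scene','s7')
plan((.5905,-.2195),.090,-2.6)
cv2.imwrite('pics/z7.png',np.hstack([cv2.resize(s['img'][170:290,70:198,::-1],(400,375)),cv2.resize(c['img'][120:270,200:360,::-1],(400,375))]))
E
```

```text
tool x [ 1.3e-03 -4.0e-04 -1.0e+00] jaw yaw -2.54 j [-0.411  0.605  1.407  0.     1.128 -0.367] p [ 0.5908 -0.2177  0.2704]
shift cm [ 0.   -0.18 -0.03] turn about tool x 0.06 alt -179.94 t 8.8333 F [-1.77  1.21  5.85] w 0.0198
```

View pics/z7.png

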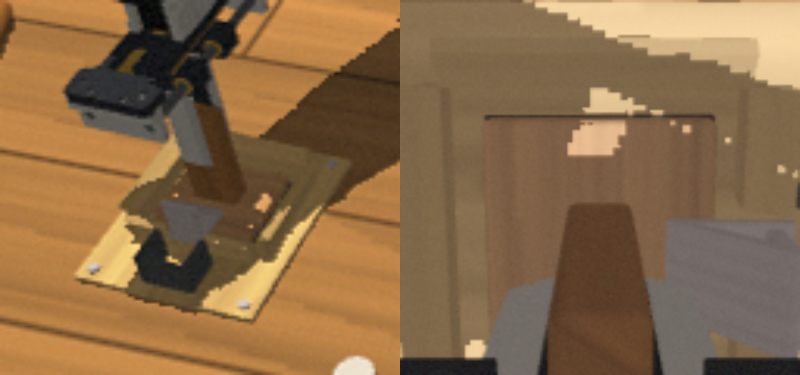

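The catch tip now overlies the sole's edge, and the floor pushes back at about 8 N more than in the carry. I'll press slightly more, then release.

Call:
send_rows(moves=[[[0.1, 0, 0], 0, 1], [[0.2, 0, 0], 0, 1], [[0.2, 0, 0], 0, 1], [[0.2, 0, 0], 0, 1]])

```text
time_s: 9.17
ee_pos: [0.5908, -0.2177, 0.2703]
tool_rot: [0.708, 0.015, 0.706, -0.016]
ft_force: [-10.0, 5.5, 23.7]
width: 0.0197
```

Call:
send_rows(moves=[[[-0.2, 0, 0], 0, 2.2], [[-0.2, 0, 0], 0, 3], [[-0.2, 0, 0], 0, 4], [[-0.2, 0, 0], 0, 5], [[-0.2, 0, 0], 0, 5], [[-0.2, 0, 0], 0, 5], [[-0.2, 0, 0], 0, 5], [[-0.2, 0, 0], 0, 5]])

```text
time_s: 9.83
ee_pos: [0.5906, -0.2178, 0.2695]
tool_rot: [0.707, 0.016, 0.707, -0.016]
ft_force: [0.3, 0.1, 0.5]
width: 0.05
```

```bash
python3 - <<'E'
from h import *
c=cap('wrist','w8'); s=cap('scene','s8')
plan((.5905,-.2195),.225,-2.6)
cv2.imwrite('pics/z8.png',np.hstack([cv2.resize(s['img'][170:290,70:198,::-1],(400,375)),cv2.resize(c['img'][120:270,200:360,::-1],(400,375))]))
E
```

```text
tool x [-1.e-04  1.e-04 -1.e+00] jaw yaw -2.55 j [-0.412  0.606  1.408  0.     1.128 -0.367] p [ 0.5906 -0.2178  0.2696]
shift cm [-1.358e+01 -1.700e-01 -1.000e-02] turn about tool x 0.05 alt -179.95 t 9.9333 F [ 0.98 -0.86 -0.62] w 0.05
```

View pics/z8.png

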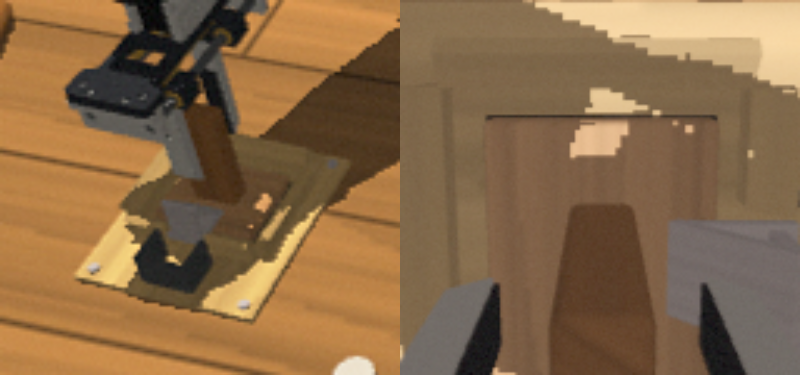

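Call:
send_rows(moves=[[[-1, 0, 0], 0, 5], [[-4, 0, 0], 0, 5], [[-8, 0, 0], 0, 5], [[-12, 0, 0], 0, 5], [[-16, 0, 0], 0, 5], [[-18, 0, -3], 0, 5], [[-18, 0, -7], 0, 5], [[-18, 0, -11], 0, 5], [[-18, 0, -15], 0, 5], [[-18, 0, -15], 0, 5], [[-18, 0, -15], 0, 5], [[-18, 0, -15], 0, 5]])

```text
time_s: 10.93
ee_pos: [0.441, -0.2112, 0.4507]
tool_rot: [0.708, 0.016, 0.706, -0.016]
ft_force: [-0.6, 0.3, -0.2]
width: 0.0501
```

```bash
python3 - <<'E'
from h import *
c=cap('top','t9'); s=cap('scene','s9')
print(bot.read_state()['ft_force'],bot.read_state()['time_s'])
cv2.imwrite('pics/z9.png',np.hstack([cv2.resize(s['img'][170:290,70:198,::-1],(400,375)),cv2.resize(c['img'][92:192,380:487,::-1],(400,375))]))
E
```

```text
[ 1.12389324 -0.78382114 -0.41964866] 11.0333
```

View pics/z9.png

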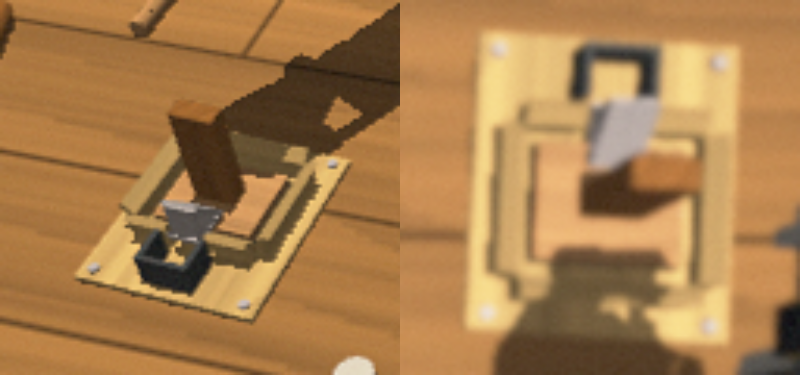

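The block stands upright in the pocket with the catch tip over the sole. One numeric check on the handle top and the catch tip before I hand in.

```bash
python3 - <<'E'
from h import *
c=load('t9'); s=load('s9')
T=lambda x,y:(380+x/400*107-.5,92+y/375*100-.5); S=lambda x,y:(70+x/400*128-.5,170+y/375*120-.5)
print('tip top',onz(c,*T(607,168-0) if 0 else T(207,170),.026),'scene', onz(s,*S(192,202),.026))
Pt=T(267,172); Ps=S(194,110)
print('handle top, z=.12:',onz(c,*Pt,.12),onz(s,*Ps,.12))
o1,d1=ray(c,*Pt);o2,d2=ray(s,*Ps)
A=np.stack([d1,-d2],1);k=np.linalg.lstsq(A,o2-o1,rcond=None)[0];print('triang',(o1+d1*k[0]+o2+d2*k[1])/2)
a=load('t3' )['img']; b=c['img']; t0=load('top0')['img']
cv2.imwrite('pics/z10.png',np.hstack([cv2.resize(x[95:145,410:475,::-1],(390,300),interpolation=cv2.INTER_CUBIC) for x in (t0,b)]))
E
```

```text
tip top [ 0.60841557 -0.2144772   0.026     ] scene [ 0.60916264 -0.23637566  0.026     ]
handle top, z=.12: [ 0.58956054 -0.21715687  0.12      ] [ 0.59060597 -0.22004668  0.12      ]
triang [ 0.59017654 -0.21880338  0.11944699]
```

View pics/z10.png

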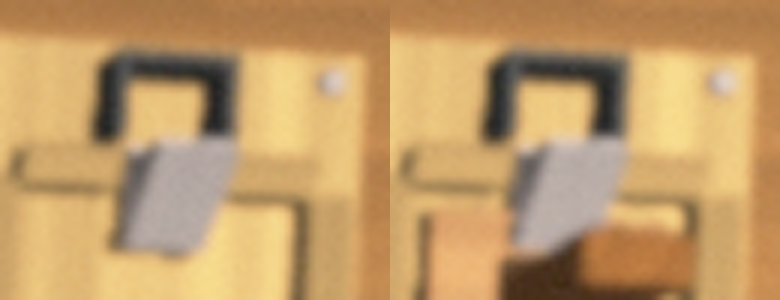

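The handle top triangulates to z = 0.1194, against an expected 0.120. The catch tip is at the same image row as at rest in the first picture, so it is shut. Handing in.

```bash
python3 -c "
from bench import bot
print(bot.sign_off())"
```

```text
the job is handed in; nothing more can be done
None
```

The push block with the wooden flat handle is parked upright in the plywood cradle, and I handed the job in at about 11 s. I gripped it across the 20 mm, carried it over, pressed it down past the catch to the floor, let go and backed the arm away.

- **Seating:** the handle top triangulated to (0.590, −0.219, 0.119) m. That is over the measured pocket centre (0.5905, −0.2195) and within 1 mm of the 0.120 m expected when seated.
- **Catch:** in the top view its tip is back where it was at rest, lying over the sole's edge.
- **Forces:** the final press peaked at about 26 N in the readings, and the tool force was near zero after letting go.
- **Disagreements:**
  - The top and scene views differed by 3–5 mm on the block and cradle positions. The pocket's clearance covered that.
  - My two rough picks of the catch tip agreed in x to 1 mm but not in y (22 mm apart), because I picked different corners of its 30 mm width.
- **Error on the way:** one correction while carrying the block was made in the wrong tool axes. It left the block about 2 cm off, in free air, and I fixed it before lowering.

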